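Lean the bounce board, then raise the telescopic phone mast and hold it up

ROBOT

A 7-joint arm with a two-finger parallel gripper is mounted at the origin on a cart in front of the work surface, level with it; the furniture and walls round the work are solid. World frame = base frame: x ahead of the robot, y to its left, z up, the work surface at z = 0. Lengths are in mm, angles in rad, forces in N, time in s.
With the tool pointing down it reaches from about 400 to 875 mm from the base axis. Payload 4.4 kg.
Tool frame: the origin (TCP) lies midway between the tips of the shut fingers; the grasp point (between the pads) lies 19 mm behind it; z points along the fingers, y is the line along which they close (so a half turn about z gives the same grasp; the last joint's range is limited). The gripper opens to 85 mm and grips with 20 to 120 N. Pads are 22 mm wide; open, the fingers measure 114 mm over their backs; the gripper's body (76 mm by 85 mm) begins 54 mm behind the grasp point. The pads swing forward as they close: fully open they stand 13 mm farther back than shut.
Start: joints at [1.249, 0.628, 0.038, 1.517, -0.027, 0.996, -0.02], TCP at [164.49, -628.857, 231.313] pointing down, gripper open.
Joint ranges: [-3.06, 3.06], [-0.37, 2.12], [-1.25, 1.32], [0.18, 2.47], [-1.1, 4.24], [0.23, 1.98], [-2.94, 2.94]. Speed limits (rad/s): [2.57, 2.57, 3.14, 3.14, 3.14, 3.14, 3.14].

INTERFACE

Orientations are given as [roll, pitch, yaw] about the fixed x, y, z axes, in that order (R = Rz(yaw) Ry(pitch) Rx(roll)).
In Python, from cell import monitor, cams, ctrl gives the robot as it stands.
- The arm moves only by the tool drive_tool, never from a script. Its argument "motion" is a list of rows, each an object with "fingers": the opening, from 0 (shut) to 1 (fully open); "linear": the shift along the tool's x, y, z in m, a list of three; "twist": the turn about the tool's z in rad. In form: [{"fingers": fingers, "linear": [x, y, z], "twist": twist}, ...]. A call has 1 to 5 rows; each row shifts and turns the commanded pose from where the row before left it, along the tool's axes as they then stand; what a row does not reach is not made up. A row lasts 1/12 s, in which the tool goes at most 41.7 mm and 7.16 degrees, less where a joint would pass 70% of its speed; a pose out of reach is approached as far as the arm can. A call with a gripper value outside its range is refused whole. The fingers move at their own pace and stop on an object; the grip force is fixed at half the most. Time passes only in rows, so rows that do not move let the fingers close. It gives the time, the measured TCP pose, the force, the opening and the grip force at its end, in the units of the state.
- monitor.read_state(): the state, without advancing time (a new reading comes with each control period).
- cams.get_image(name): name is "scene" or "top" or "wrist"; returns a dict with "color" (480x640x3 uint8, blue, green, red), "K" (3x3 intrinsics, pixels), "R" (3x3) and "t" (3): a world point X has camera coordinates R X + t. Camera axes: x right, y down, z forward; pixel columns grow to the right and rows downward; lengths in mm; the calibration is good to about 2 mm. A picture is of the moment at which its call begins. There is no depth.
- ctrl.finish_job(): hands the job in; it is judged then, once.
The state is a dict: "clock": time; "qpos": joint angles; "qd": joint speeds; "tau": joint torques, N m; "eef_pos": TCP position; "tool_rot": TCP orientation; "force": force on the tool from outside, world axes, zero at the start; "torque": the same for the moment, N m; "width": finger opening in mm; "gripper_force": force on a finger pad.
Only numpy, scipy, OpenCV 4.12 (cv2) and the standard library are available. Lean on these libraries where they do the work, as an engineer would, in place of code of your own. Each camera call takes 0.05 s, during which the arm holds its last target. There are 200 camera calls.

TASK

Get the overhead picture of the gold cup ready: first take the white bounce board out of its slotted wooden holder and lean it, white face towards the cup, against the side of the blue canister that faces the cup, and let go of it. Then squeeze the two orange buttons on the grip of the phone stand and pull its telescopic mast up, past the first stop, fully to the second stop, with the heavy foot left standing in its place on the table. Finish while holding the mast up there by its grip, because nothing latches it at the second stop until I have tightened the collar; do not disturb the cup, its coaster or anything else on the table.

Things in the scene. Friction and masses are not known exactly. Their poses are not given: they have to be found in the camera images.
- board: bounce board, a flat stiff loose panel 130 (x) x 8 (y) x 180 mm (z), about 100 g. Origin: middle of its underside. z runs up the board, y is its normal: the white face looks along -y, the grey back along +y. It starts upright (within 0.1 rad) in the holder's slot; its top edge is free to be pinched from above across the 8 mm
- holder: slotted wooden block 80 (x) x 60 (y) x 34 mm, loose, 0.45 kg; origin: centre of its underside. A slot 11.5 mm wide runs along its x in the middle, its floor 10 mm above the table; the board stands in it
- canister: blue round kitchen canister with lid, 0.75 kg, loose; origin: centre of its underside. Body radius 45 mm; the lid's rim, radius 46 mm, is upright from 82 to about 100 mm above the table, the lid's small knob reaches 120 mm. The board is to lean against its rim. Its yaw means nothing
- coaster: round marble slab (coaster), 112 mm across, 10 mm high, loose on the table; origin: centre of its underside. The gold cup stands on it
- cup: fluted gold cup, 70 mm across, 65 mm high, on the middle of the coaster; origin: centre of its underside
- stand: phone stand, loose: black round foot of radius 65 mm (1.6 kg) and upright outer tube, 28 mm thick, 140 mm high, a 37 mm twist collar at its top. Origin: centre of the foot's underside, on the tube's axis; z up. The phone arm points along its +y and leaves the mast 36 mm and more below point mast_grip; the orange buttons are on its -x and +x sides
- mast_grip (a point): centre of the grip at the top of the mast, midway between the two buttons, 190 mm above the table at the start; rises with the mast. The black grip is 32 (stand's x) x 28 mm (y), from 30 mm below to 24 mm above this point; an orange button (17 wide, 32 high) stands 5.5 mm proud on each x face: 43 mm over the buttons, 33 mm with both squeezed in
- mast (a joint): how far the mast is pulled out, m: 0 home, 0.045 first stop, 0.090 second stop (end of travel). Both buttons must be kept fully squeezed (5 N each) to pull it off home; released, pins lock it at home or at the first stop. At the second stop nothing locks: let go, it sinks back. Mast with phone: 0.3 kg (3 N), friction 0.5 N; lifting it locked lifts the whole stand
- button_a (a joint): the orange button on the stand's -x side, m: 0 out, 0.005 fully pressed
- button_b (a joint): the orange button on the stand's +x side, m: 0 out, 0.005 fully pressed
- phone (a point): centre of the phone's underside: a phone 146 (along the stand's x) x 72 x 8 mm lying screen up in a clamp 135 mm from the mast's axis along the stand's +y, about 152 mm above the table at the start, over the coaster
- vase: pale glass vase, 78 mm across, 180 mm high; origin: centre of its underside
- jar: coffee jar with silver lid, 82 mm across, 184 mm high; origin: centre of its underside
- salt: salt shaker, 44 mm across, 90 mm high; origin: centre of its underside
- pepper: pepper shaker, 44 mm across, 90 mm high; origin: centre of its underside
Things that resemble listed ones, but are neither listed nor needed, are in the scene too. There is more than one size of the canister; the job needs the larger.

How it is judged (in metres and radians):
On the way, in this order (a step that is already met when the one before it is completed fails the run):
1. the bounce board leans by itself against the canister, its foot on the table, its white face towards the cup, let go of (angle between board's own z axis and vertical between 0.05 and 0.6 rad and height (world z) of board below 0.006 m and contact force between board and canister above 0.02 N and y of canister in the frame of board above 0.04 m and x of canister in the frame of board between -0.05 and 0.05 m and y of coaster in the frame of board below -0.05 m and x of coaster in the frame of board between -0.08 and 0.08 m and contact force between the arm and board below 0.01 N and linear speed of board below 0.02 m/s), for 0.3 s.
2. the mast is pulled out to its second stop and held there by its grip, the foot still standing on the table (value of joint mast above 0.084 m and contact force between the fingers and stand above 1 N and distance between the grasp point and mast_grip below 0.05 m and height (world z) of stand below 0.005 m and angle between stand's own z axis and vertical below 0.06 rad), for 0.3 s.
At the end, for the whole second after the job is handed in: Board leaning 3-34 deg on the canister, foot on table, white face to the coaster (within 80 mm of its middle line), untouched. Mast out over 84 mm, held at the grip; foot on table (5 mm, 3 deg), moved under 30 mm, phone within 45 mm of it. Coaster, cup moved under 20, canister, holder 30 (all of step 1 and all of step 2 and horizontal distance between phone and coaster below 0.045 m and distance of each of stand, canister, holder from where it was at the start of the episode below 0.03 m and distance of each of coaster, cup from where it was at the start of the episode below 0.02 m); the arm keeps its last pose, push and grip.
It fails at once if the phone stand is lifted off the table or tipped (height (world z) of stand above 0.012 m or angle between stand's own z axis and vertical above 0.15 rad).
It fails at once if the cup or its coaster is knocked (distance of any of coaster, cup from where it was at the start of the episode above 0.025 m or angle between cup's own z axis and vertical above 0.3 rad).
It fails at once if the canister is pushed away or tipped (distance of canister from where it was at the start of the episode above 0.035 m or angle between canister's own z axis and vertical above 0.2 rad).
It fails at once if the wooden holder is pushed away or knocked over (distance of holder from where it was at the start of the episode above 0.035 m or angle between holder's own z axis and vertical above 0.35 rad).
It also fails if it takes over 54 s, if anything falls off the work surface, if the arm or the gripper's body presses on something with over 40 N, if the wrist force passes 120 N, or if a joint passes its speed limit or range.

## Working session

There is one attempt and no reset: what is moved stays moved. The work goes in short steps, Python scripts to look and compute and a tool call to move; the robot and the scene stay as the last step left them, time stands still between calls to the robot, and variables do not carry over. Pictures are saved under pics/ and viewed, at most 10 in all, crops included, and the job is handed in when it is done.

Besides the shell and the picture viewer there is one more tool, called after "Request:" as name(argument=value, ...) on one line, values as JSON. drive_tool: Moves the arm, as the interface text tells. Its arguments: {"type":"object","properties":{"motion":{"type":"array"}},"required":["motion"]}

```bash
mkdir -p pics; cat > h.py <<'E'
import numpy as np, cv2
from cell import monitor, cams, ctrl
def shot(n,f):
    d=cams.get_image(n); cv2.imwrite('pics/'+f+'.png',d['color']); np.savez('pics/'+f+'.npz',**{k:np.array(d[k]) for k in ('K','R','t')}); return d
def load(f):
    z=np.load('pics/'+f+'.npz'); return cv2.imread('pics/'+f+'.png'),z['K'],z['R'],z['t'].ravel()
def ray(c,u,v):
    _,K,R,t=c; d=R.T@np.linalg.solve(K,[u,v,1.]); return -R.T@t,d
def onz(c,u,v,z):
    o,d=ray(c,u,v); return o+d*(z-o[2])/d[2]
def proj(c,X):
    _,K,R,t=c; p=K@(R@np.array(X,float)+t); return p[:2]/p[2]
def two(c1,p1,c2,p2):
    o1,d1=ray(c1,*p1);o2,d2=ray(c2,*p2)
    s=np.linalg.lstsq(np.c_[d1,-d2],o2-o1,rcond=None)[0]
    a,b=o1+s[0]*d1,o2+s[1]*d2; return (a+b)/2,np.linalg.norm(a-b)
E
python3 - <<'E'
from h import *
s=monitor.read_state();print({k:np.round(v,3).tolist() for k,v in s.items()})
for n in('top','scene'):
    d=shot(n,n+'0'); print(n,np.round(-d['R'].T@np.ravel(d['t'])),d['K'][0][0])
E
```

```text
{'clock': 0.0, 'qpos': [1.249, 0.629, 0.038, 1.518, -0.027, 0.996, -0.02], 'qd': [-0.002, -0.0, -0.0, -0.001, 0.0, -0.0, 0.0], 'tau': [-0.0, -56.339, 1.226, -19.344, 0.011, 0.01, -0.0], 'eef_pos': [164.342, -628.213, 230.38], 'tool_rot': [-3.14, -0.0, 0.256], 'force': [0.69, -0.596, -0.343], 'torque': [0.027, 0.032, -0.012], 'gripper_force': 0.0, 'width': 85.383}
top [102. 113. 831.] 445.6437826527437
scene [ 73. 374. 769.] 444.94989341620845
```

View pics/top0.png

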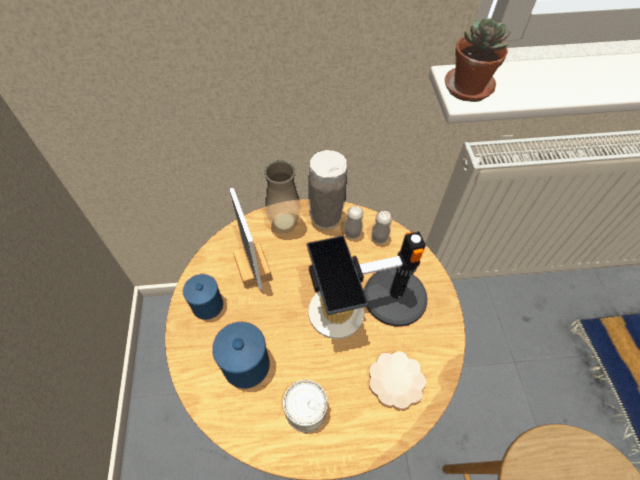

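View pics/scene0.png

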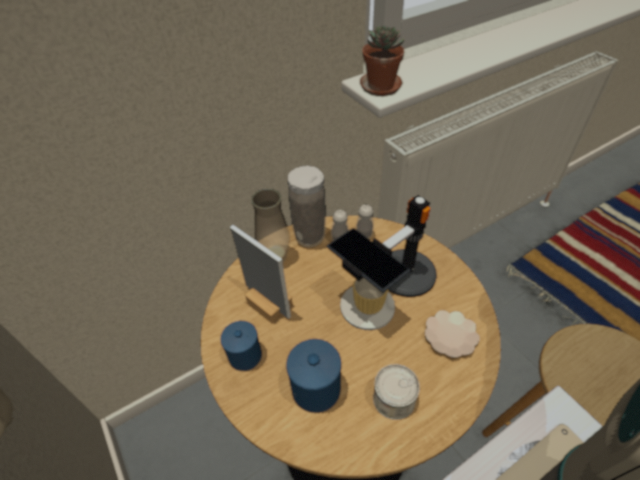

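The top view shows these canister candidates: the large blue canister at (242,355), which I choose because it is the larger, and the small one at (204,297). The board edge runs (235,195)-(260,285), with the holder at (252,265). The stand's grip is at (412,245), its foot at (397,297) and the coaster at (336,313). The jar with the silver lid is at (328,165) and the white pot is a distractor.

```bash
python3 - <<'E'
from h import *
T=load('top0');S=load('scene0')
for n,u,v,z in [('can knob',239,343,120),('smallcan',200,286,85),('coaster',336,313,10),('foot',397,297,10),('grip',415,239,214),('bowl',397,380,30),('pot',305,400,50),('tablecentre',316,325,0),('tl',166,325,0),('tr',465,325,0),('tb',316,455,0),('jar',329,163,184),('vase',281,170,180),('b1',233,195,190),('b2',260,285,190)]: print(n,np.round(onz(T,u,v,z)))
print('knob2',two(T,(239,343),S,(314,359)))
print('boardtop a',two(T,(234,194),S,(236,231))); print('boardtop b',two(T,(248,246),S,(283,262)))
c=np.vstack([cv2.resize(T[0][180:310,180:300],(800,None) if 0 else (540,585),interpolation=cv2.INTER_CUBIC)])
c2=cv2.resize(T[0][215:330,350:440],None,fx=5,fy=5,interpolation=cv2.INTER_CUBIC)[:585]
c=np.hstack([cv2.resize(T[0][185:315,180:270],(400,578),interpolation=3),cv2.resize(S[0][215:345,215:305],(400,578),interpolation=3)])
cv2.imwrite('pics/c1.png',c)
E
```

```text
can knob [383. 206. 120.]
smallcan [517. 284.  85.]
coaster [472.  27.  10.]
foot [ 495. -102.   10.]
grip [ 501. -100.  214.]
bowl [323. -63.  30.]
pot [299. 104.  50.]
tablecentre [454.  69.   0.]
tl [482. 367.   0.]
tr [ 427. -226.   -0.]
tb [219.  93.   0.]
jar [715.  18. 184.]
vase [709. 114. 180.]
b1 [646. 206. 190.]
b2 [451. 162. 190.]
knob2 (array([390.23202824, 208.48276037, 102.51734688]), np.float64(0.1202147623724107))
boardtop a (array([663.85932668, 207.1614959 , 171.52514233]), np.float64(0.33149439314491363))
boardtop b (array([525.64617714, 179.9637339 , 197.15609925]), np.float64(2.093999988280277))
```

View pics/c1.png

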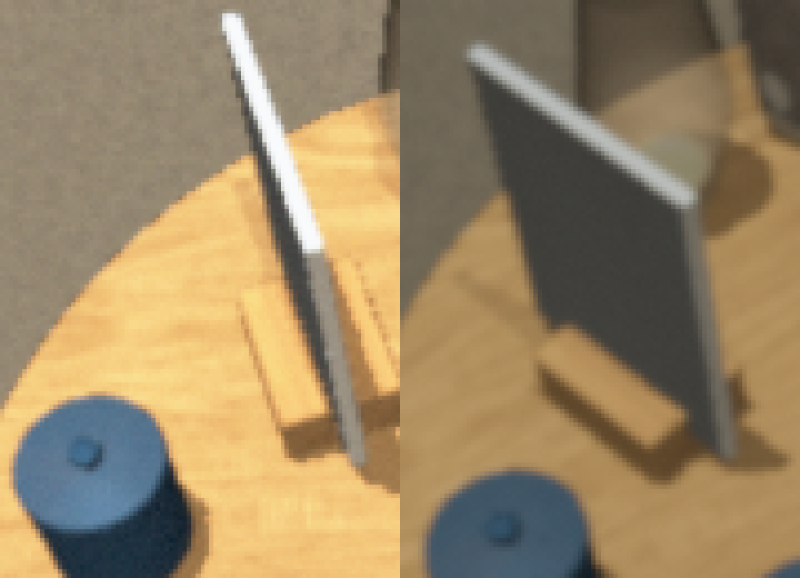

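The crop shows the board's top edge from (232,188) to (250,241) in top and from (233,226) to (280,260) in scene. The grey back is on the small-canister side, so the white face already looks towards the coaster.

```bash
python3 - <<'E'
from h import *
from scipy.optimize import least_squares
T=load('top0');S=load('scene0')
for n,a,b in [('far',(232.2,188.4),(232.6,225.8)),('near',(250.4,241.3),(280.3,259.6))]:
    print(n,two(T,a,S,b),onz(T,*a,190),onz(S,*b,190))
for C,box,nm in [(T,(205,315,280,400),'T'),(S,(280,335,350,420),'S')]:
    hsv=cv2.cvtColor(C[0],cv2.COLOR_BGR2HSV); m=cv2.inRange(hsv,(95,90,20),(125,255,255))
    M=np.zeros_like(m);x0,y0,x1,y1=box;M[y0:y1,x0:x1]=m[y0:y1,x0:x1]
    k=max(cv2.findContours(M,0,1)[0],key=cv2.contourArea)[:,0]
    x,y,w,h=cv2.boundingRect(k); p=k[k[:,1]<y+w*.42]
    X=np.array([onz(C,u,v,100) for u,v in p])[:,:2]
    r=least_squares(lambda q:np.hypot(*(X-q[:2]).T)-46,X.mean(0),loss='soft_l1'); print(nm,'can',r.x,np.abs(r.fun).mean(),x,y,w,h)
    m=cv2.inRange(hsv,(5,200,150),(14,255,255)); n,_,st,ce=cv2.connectedComponentsWithStats(m)
    print('orange',[(st[i].tolist(),ce[i].round(1)) for i in range(1,n) if 15<st[i][4]<300])
for u,v in[(309,245),(345,238),(363,304),(328,312)]:print('phone',onz(T,u,v,160).round())
c=np.hstack([cv2.resize(T[0][225:325,360:430],(400,571),interpolation=3),cv2.resize(S[0][190:290,375:445],(400,571),interpolation=3)])
cv2.imwrite('pics/c2.png',c)
E
```

```text
far (array([670.07997931, 209.26282617, 181.2201067 ]), np.float64(0.700840827892274)) [661.96245239 207.84054921 190.        ] [661.64374883 211.73703495 190.        ]
near (array([543.30840995, 176.89219827, 184.50558632]), np.float64(1.7244376345614714)) [538.55290922 176.10268075 190.        ] [539.95601513 178.77477143 190.        ]
T can [381.27835978 210.18036391] 1.1626340950181862 214 323 54 65
orange [([414, 252, 9, 6, 31], array([417.5, 254.2]))]
S can [428.2522843  164.82539629] 12.104038017273936 288 341 51 70
orange []
phone [541.  74. 160.]
phone [550.   7. 160.]
phone [416.  -4. 160.]
phone [407.  55. 160.]
```

View pics/c2.png

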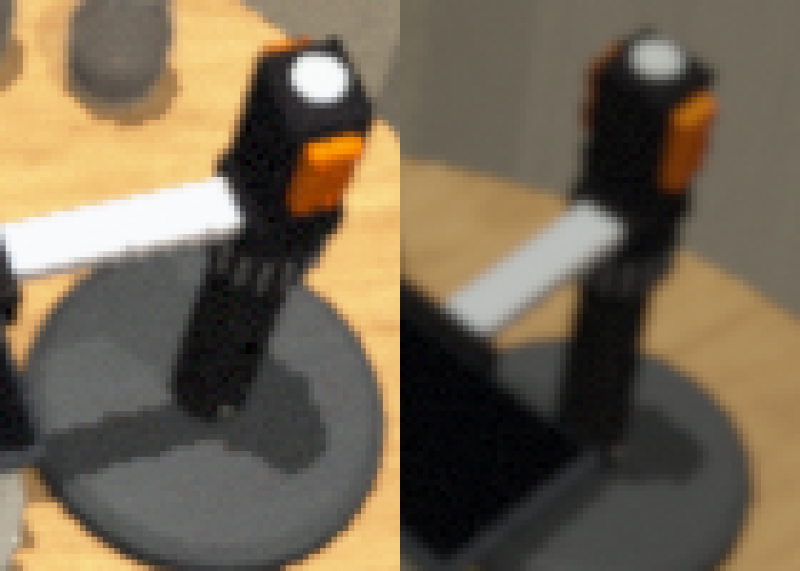

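Request:
drive_tool(motion=[{"fingers": 0.6, "linear": [0, 0, -0.04], "twist": 0}, {"fingers": 0.6, "linear": [0, 0, -0.04], "twist": 0}, {"fingers": 0.6, "linear": [0, 0, -0.04], "twist": 0}, {"fingers": 0.6, "linear": [0, 0, 0], "twist": 0}])

```text
clock: 0.43
eef_pos: [165.4, -632.6, 359.9]
tool_rot: [3.127, -0.0, 0.256]
force: [0.4, -0.6, 1.2]
width: 51.3
gripper_force: 0.0
```

The crop shows the white disc on the grip top at (416,238) in top and (420,200) in scene. The buttons face the camera and away from it, and the phone arm points towards the coaster.

Request:
drive_tool(motion=[{"fingers": 0.6, "linear": [0.026, -0.0285, 0], "twist": 0}, {"fingers": 0.6, "linear": [0.026, -0.0285, 0], "twist": 0}, {"fingers": 0.6, "linear": [0.026, -0.0285, 0], "twist": 0}, {"fingers": 0.6, "linear": [0.026, -0.0285, 0], "twist": 0}, {"fingers": 0.6, "linear": [0.026, -0.0285, 0], "twist": 0}])

```text
clock: 0.85
eef_pos: [254.6, -456.1, 350.8]
tool_rot: [-3.141, 0.0, 0.256]
force: [1.8, 0.0, -0.1]
width: 51.0
gripper_force: 0.0
```

Request:
drive_tool(motion=[{"fingers": 0.6, "linear": [0.026, -0.0285, 0], "twist": 0}, {"fingers": 0.6, "linear": [0.026, -0.0285, 0], "twist": 0}, {"fingers": 0.6, "linear": [0.026, -0.0285, 0], "twist": 0}, {"fingers": 0.6, "linear": [0.026, -0.0285, 0], "twist": 0}, {"fingers": 0.6, "linear": [0.026, -0.0285, 0], "twist": 0}])

```text
clock: 1.27
eef_pos: [344.2, -285.4, 351.1]
tool_rot: [-3.141, 0.0, 0.256]
force: [0.5, 0.1, -0.2]
width: 51.0
gripper_force: 0.0
```

```bash
python3 - <<'E'
from h import *
T=load('top0');S=load('scene0')
print('disc',two(T,(416,238.3),S,(420.2,200.2)),onz(T,416,238.3,214),onz(S,420.2,200.2,214))
print('knob',onz(T,239,343,120),onz(S,314,359,120))
# silhouette mid-columns check
for C,p in((T,[381,208]),(S,[381,208])): print(proj(C,p+[120]),proj(C,p+[100]),proj(C,p+[0]))
print(proj(T,[472,27,10]),proj(S,[472,27,10]),onz(S,367,306,10))
E
```

```text
disc (array([ 506.1065705 , -104.12902951,  207.81327264]), np.float64(0.3062801739850222)) [ 501.92035082 -101.98616884  214.        ] [501.51990863 -98.89392208 214.        ]
knob [383.25470752 206.16737503 120.        ] [381.97873655 212.82127591 120.        ]
[237.90644102 344.38719491] [239.50714606 348.64556355] [246.56106576 367.41116353]
[316.86650619 357.93743397] [317.32457901 363.88243439] [319.3623341  390.32900427]
[335.80856842 312.88656913] [369.74629096 305.89265369] [474.93524834  31.82119885  10.        ]
```

Request:
drive_tool(motion=[{"fingers": 0.6, "linear": [0.026, -0.0285, 0], "twist": 0}, {"fingers": 0.6, "linear": [0.026, -0.0285, 0], "twist": 0}, {"fingers": 0.6, "linear": [0.026, -0.0285, 0], "twist": 0}, {"fingers": 0.6, "linear": [0.026, -0.0285, 0], "twist": 0}, {"fingers": 0.6, "linear": [0.026, -0.0285, 0], "twist": 0}])

```text
clock: 1.68
eef_pos: [433.9, -114.8, 351.1]
tool_rot: [3.141, 0.0, 0.256]
force: [1.7, 0.4, -0.3]
width: 51.3
gripper_force: 0.0
```

Request:
drive_tool(motion=[{"fingers": 0.6, "linear": [0.026, -0.0285, 0], "twist": 0}, {"fingers": 0.6, "linear": [0.026, -0.0285, 0], "twist": 0}, {"fingers": 0.6, "linear": [0.026, -0.0285, 0], "twist": 0}, {"fingers": 0.6, "linear": [0.026, -0.0285, 0], "twist": 0}, {"fingers": 0.6, "linear": [0.026, -0.0285, 0], "twist": 0}])

```text
clock: 2.1
eef_pos: [523.7, 55.8, 350.9]
tool_rot: [3.141, 0.0, 0.256]
force: [0.2, -0.6, 0.7]
width: 51.5
gripper_force: 0.0
```

Request:
drive_tool(motion=[{"fingers": 0.6, "linear": [0.026, -0.0285, 0], "twist": 0}, {"fingers": 0.6, "linear": [0.026, -0.0285, 0], "twist": 0}, {"fingers": 0.6, "linear": [0.026, -0.0285, 0], "twist": 0}, {"fingers": 0.6, "linear": [0.026, -0.0285, 0], "twist": 0}, {"fingers": 0.6, "linear": [0, 0, 0], "twist": 0}])

```text
clock: 2.52
eef_pos: [595.7, 200.0, 349.6]
tool_rot: [-3.135, -0.001, 0.265]
force: [-0.9, 0.7, 0.2]
width: 51.6
gripper_force: 0.0
```

```bash
python3 - <<'E'
from h import *
d=shot('wrist','w1'); s=monitor.read_state(); print(s['eef_pos'],s['tool_rot'])
C=load('w1')
print([proj(C,p).round().tolist() for p in([662,209,190],[539,177.5,190])])
E
```

```text
[594.87284363 195.82788197 349.60256071] [-3.13843240e+00  1.34101212e-03  2.62435360e-01]
[[339.0, 143.0], [335.0, 303.0]]
```

View pics/w1.png

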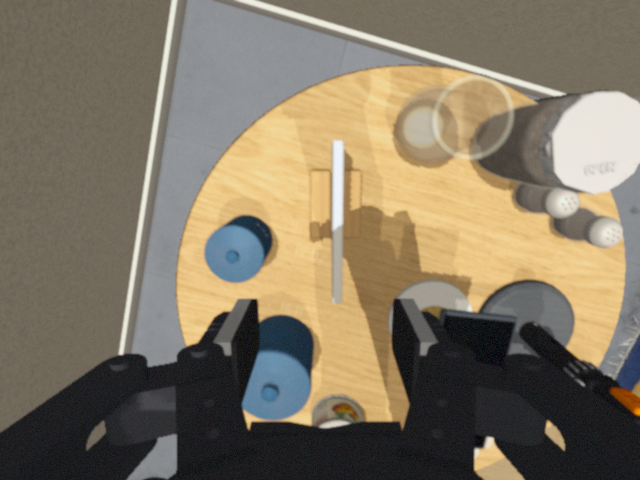

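The wrist picture shows the board's top edge from (338,142) to (338,303), with its lower half in the gripper's shadow. That matches the prediction, so the tool is almost centred over it.

Request:
drive_tool(motion=[{"fingers": 0.6, "linear": [0.005, 0.005, 0.036], "twist": 0}, {"fingers": 0.6, "linear": [0, 0, 0.036], "twist": 0}, {"fingers": 0.6, "linear": [0, 0, 0.036], "twist": 0}, {"fingers": 0.6, "linear": [0, 0, 0.036], "twist": 0}, {"fingers": 0.6, "linear": [0, 0, 0.036], "twist": 0}])

```text
clock: 2.98
eef_pos: [600.8, 185.5, 169.7]
tool_rot: [3.141, 0.0, 0.255]
force: [0.5, -0.3, 0.7]
width: 51.2
gripper_force: 0.0
```

Request:
drive_tool(motion=[{"fingers": 0.6, "linear": [0, 0, 0.01], "twist": 0}, {"fingers": 0.6, "linear": [0, 0, 0], "twist": 0}])

```text
clock: 3.15
eef_pos: [598.9, 185.2, 158.3]
tool_rot: [3.14, 0.007, 0.255]
force: [-0.3, -0.2, 0.6]
width: 51.0
gripper_force: 0.0
```

```bash
python3 - <<'E'
from h import *
d=shot('wrist','w2'); s=monitor.read_state(); print(s['eef_pos'],s['tool_rot'],s['force'])
cv2.imwrite('pics/w2c.png',d['color'][100:480])
E
```

```text
[600.82864497 186.23853433 160.93278083] [3.14110761e+00 1.99720620e-03 2.55049034e-01] [-0.10079721  0.4892892   1.07486518]
```

View pics/w2c.png

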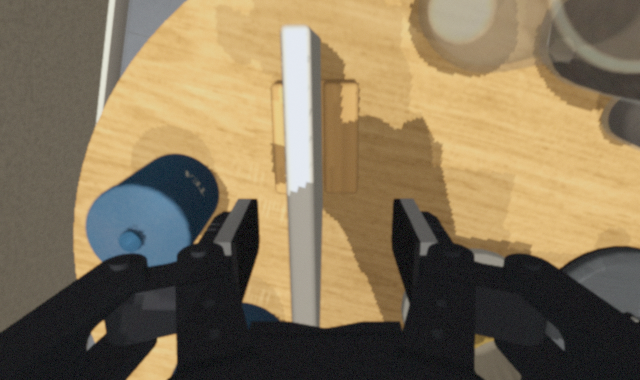

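The board lies about 7 mm left of the middle between the fingers (column 305 against 325) and is turned about 0.03 rad. I correct that, then close.

Request:
drive_tool(motion=[{"fingers": 0.6, "linear": [0, -0.007, 0.004], "twist": -0.025}, {"fingers": 0.3, "linear": [0, 0, 0], "twist": 0}, {"fingers": 0.0, "linear": [0, 0, 0], "twist": 0}, {"fingers": 0.0, "linear": [0, 0, 0], "twist": 0}, {"fingers": 0.0, "linear": [0, 0, 0], "twist": 0}])

```text
clock: 3.62
eef_pos: [600.4, 194.0, 158.8]
tool_rot: [3.141, -0.003, 0.281]
force: [1.0, 0.2, 0.0]
width: 7.5
gripper_force: 58.4
```

Request:
drive_tool(motion=[{"fingers": 0.0, "linear": [0, 0, 0], "twist": 0}, {"fingers": 0.0, "linear": [0, 0, 0], "twist": 0}, {"fingers": 0.0, "linear": [0, 0, 0], "twist": 0}])

```text
clock: 3.87
eef_pos: [600.5, 194.1, 158.7]
tool_rot: [3.141, -0.003, 0.28]
force: [0.2, -0.6, 6.5]
width: 6.9
gripper_force: 59.5
```

Request:
drive_tool(motion=[{"fingers": 0.0, "linear": [0, 0, -0.012], "twist": 0}, {"fingers": 0.0, "linear": [0, 0, -0.012], "twist": 0}, {"fingers": 0.0, "linear": [0, 0, -0.012], "twist": 0}, {"fingers": 0.0, "linear": [0, 0, -0.015], "twist": 0}, {"fingers": 0.0, "linear": [0, 0, 0], "twist": 0}])

```text
clock: 4.28
eef_pos: [601.5, 194.9, 212.3]
tool_rot: [-3.141, -0.006, 0.281]
force: [-0.4, 0.8, -0.4]
width: 7.3
gripper_force: 58.5
```

```bash
python3 - <<'E'
from h import *
T=shot('top','t2');shot('scene','s2'); s=monitor.read_state(); print(s['eef_pos'],s['tool_rot'],s['force'],s['width'])
a=cv2.imread('pics/t2.png')[160:440,150:450];b=cv2.imread('pics/s2.png')[160:440,180:480]
cv2.imwrite('pics/c3.png',cv2.resize(np.hstack([a,b]),(800,373)))
E
```

```text
[599.89406468 194.1175212  209.33893394] [-3.14151098e+00 -1.91113295e-03  2.80650892e-01] [-0.027282   -0.26848622 -0.40554614] 7.357287907252522
```

View pics/c3.png

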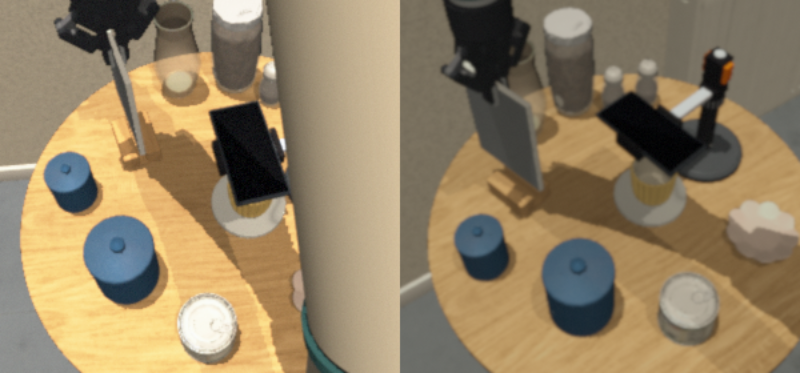

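The board is out of the slot and hangs upright, and the holder, canister, coaster and stand are where they were. I carry the board to the canister.

Request:
drive_tool(motion=[{"fingers": 0.0, "linear": [-0.03, 0, 0], "twist": 0}, {"fingers": 0.0, "linear": [-0.03, 0, 0], "twist": 0}, {"fingers": 0.0, "linear": [-0.03, 0, 0], "twist": 0}, {"fingers": 0.0, "linear": [-0.03, 0, 0], "twist": 0}, {"fingers": 0.0, "linear": [-0.03, 0, 0], "twist": 0}])

```text
clock: 4.8
eef_pos: [453.3, 151.7, 207.6]
tool_rot: [3.142, 0.002, 0.281]
force: [0.6, 1.0, -0.8]
width: 7.3
gripper_force: 58.5
```

Request:
drive_tool(motion=[{"fingers": 0.0, "linear": [-0.02, 0, 0], "twist": 0}, {"fingers": 0.0, "linear": [-0.007, 0, 0], "twist": -0.09}, {"fingers": 0.0, "linear": [0, 0, 0], "twist": -0.095}, {"fingers": 0.0, "linear": [0, 0, 0], "twist": 0}])

```text
clock: 5.13
eef_pos: [428.5, 144.5, 208.0]
tool_rot: [-3.141, 0.001, 0.468]
force: [-0.2, 0.2, -0.7]
width: 6.7
gripper_force: 58.4
```

```bash
python3 - <<'E'
from h import *
T=shot('top','t3');shot('scene','s3'); s=monitor.read_state(); print(s['eef_pos'],s['tool_rot'],s['force'],s['width'])
a=cv2.imread('pics/t3.png')[200:440,150:400];b=cv2.imread('pics/s3.png')[180:420,220:470]
cv2.imwrite('pics/c4.png',cv2.resize(np.hstack([a,b]),(800,384)))
E
```

```text
[429.42592547 144.80189188 208.03838075] [-3.14129110e+00  3.58773877e-04  4.62863330e-01] [ 0.44273148 -0.37743098 -1.13352025] 7.036761499461255
```

View pics/c4.png

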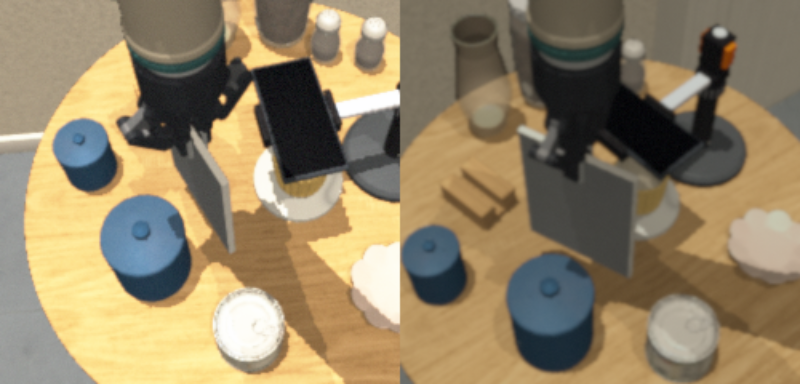

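The board is clear of the canister and hangs parallel to the intended line; its lower near corner is at (296,355) in top and (365,350) in scene. I check the bottom corner's position and height.

```bash
python3 - <<'E'
from h import *
T=load('t3');S=load('s3')
print(two(T,(295,354.5),S,(365,350)))
for z in(58,65):print(onz(T,295,354.5,z),onz(S,365,350,z))
print(onz(S,368,291,z+180))
E
```

```text
(array([374.45087064, 114.55751794,  62.95299001]), np.float64(1.4710404398690757))
[376.98099318 114.70113333  58.        ] [375.77342838 112.69997088  58.        ]
[374.49137521 114.68152032  65.        ] [372.79407683 115.26883982  65.        ]
[370.86767393 120.72176393 245.        ]
```

Request:
drive_tool(motion=[{"fingers": 0.0, "linear": [0, -0.01, 0.01], "twist": 0}, {"fingers": 0.0, "linear": [0, 0, 0.015], "twist": 0}, {"fingers": 0.0, "linear": [0, 0, 0.015], "twist": 0}, {"fingers": 0.0, "linear": [0, 0, 0.01], "twist": 0}, {"fingers": 0.0, "linear": [0, 0, 0], "twist": 0}])

```text
clock: 5.65
eef_pos: [423.9, 153.4, 156.4]
tool_rot: [-3.141, 0.004, 0.464]
force: [-0.2, -0.2, -0.4]
width: 7.1
gripper_force: 58.4
```

Request:
drive_tool(motion=[{"fingers": 0.0, "linear": [0, 0, 0.003], "twist": 0}, {"fingers": 0.0, "linear": [0, 0, 0.002], "twist": 0}, {"fingers": 0.0, "linear": [0, 0, 0], "twist": 0}])

```text
clock: 5.9
eef_pos: [425.2, 153.9, 153.4]
tool_rot: [3.142, -0.0, 0.465]
force: [-0.6, -0.3, -0.7]
width: 7.1
gripper_force: 58.5
```

Request:
drive_tool(motion=[{"fingers": 0.0, "linear": [0, 0, 0.002], "twist": 0}, {"fingers": 0.0, "linear": [0, 0, 0], "twist": 0}, {"fingers": 0.0, "linear": [0, 0, 0], "twist": 0}])

```text
clock: 6.15
eef_pos: [425.1, 153.8, 151.5]
tool_rot: [3.141, -0.001, 0.465]
force: [1.3, -0.6, -1.1]
width: 7.2
gripper_force: 58.5
```

Request:
drive_tool(motion=[{"fingers": 0.0, "linear": [0, 0, 0.002], "twist": 0}, {"fingers": 0.0, "linear": [0, 0, 0], "twist": 0}, {"fingers": 0.0, "linear": [0, 0, 0], "twist": 0}])

```text
clock: 6.4
eef_pos: [425.2, 153.9, 149.5]
tool_rot: [3.142, -0.001, 0.466]
force: [0.1, 0.7, 0.8]
width: 7.3
gripper_force: 58.6
```

Request:
drive_tool(motion=[{"fingers": 0.0, "linear": [0, 0, 0.0015], "twist": 0}, {"fingers": 0.0, "linear": [0, 0, 0], "twist": 0}, {"fingers": 0.0, "linear": [0, 0, 0], "twist": 0}])

```text
clock: 6.65
eef_pos: [424.9, 153.8, 149.3]
tool_rot: [3.141, -0.001, 0.466]
force: [-4.2, -1.6, 18.0]
width: 7.1
gripper_force: 61.4
```

The board's foot is on the table (18 N). I relieve the push, open the fingers a little and tip the board over with the coaster-side finger.

Request:
drive_tool(motion=[{"fingers": 0.0, "linear": [0, 0, -0.001], "twist": 0}, {"fingers": 0.1, "linear": [0, 0, 0], "twist": 0}, {"fingers": 0.2, "linear": [0, 0, 0], "twist": 0}, {"fingers": 0.3, "linear": [0, 0, 0], "twist": 0}, {"fingers": 0.3, "linear": [0, 0, 0], "twist": 0}])

```text
clock: 7.07
eef_pos: [424.8, 153.8, 148.6]
tool_rot: [-3.142, 0.0, 0.466]
force: [-0.0, -0.4, 0.9]
width: 26.0
gripper_force: 0.0
```

Request:
drive_tool(motion=[{"fingers": 0.3, "linear": [0, -0.005, 0], "twist": 0}, {"fingers": 0.3, "linear": [0, -0.005, 0], "twist": 0}, {"fingers": 0.3, "linear": [0, -0.004, 0], "twist": 0}, {"fingers": 0.3, "linear": [0, -0.004, 0], "twist": 0}, {"fingers": 0.3, "linear": [0, -0.004, 0], "twist": 0}])

```text
clock: 7.48
eef_pos: [414.7, 174.1, 148.8]
tool_rot: [-3.141, -0.0, 0.466]
force: [-1.1, -0.2, -0.4]
width: 25.8
gripper_force: 0.0
```

Request:
drive_tool(motion=[{"fingers": 0.3, "linear": [0, -0.004, 0], "twist": 0}, {"fingers": 0.3, "linear": [0, -0.004, 0], "twist": 0}, {"fingers": 0.3, "linear": [0, 0, 0], "twist": 0}, {"fingers": 0.3, "linear": [0, 0, 0], "twist": 0}])

```text
clock: 7.82
eef_pos: [411.3, 180.9, 148.8]
tool_rot: [3.142, -0.0, 0.466]
force: [-0.7, -0.3, 0.5]
width: 25.8
gripper_force: 0.0
```

```bash
python3 - <<'E'
from h import *
shot('top','t4');shot('scene','s4'); s=monitor.read_state(); print(s['eef_pos'],s['tool_rot'],s['force'],s['width'])
a=cv2.imread('pics/t4.png')[220:420,160:360];b=cv2.imread('pics/s4.png')[200:400,260:460]
cv2.imwrite('pics/c5.png',cv2.resize(np.hstack([a,b]),(800,400)))
E
```

```text
[411.48569086 180.43939805 148.80647217] [3.14137184e+00 1.09318634e-04 4.65547968e-01] [-0.70280629  0.19855178  0.75605601] 25.807363045116684
```

View pics/c5.png

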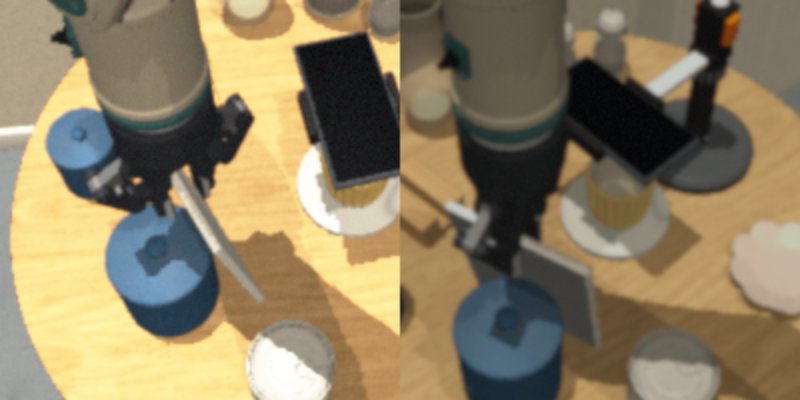

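The board is tipping towards the canister, and everything else is still in place. I push a little further, watching the force.

Request:
drive_tool(motion=[{"fingers": 0.3, "linear": [0, -0.004, 0], "twist": 0}, {"fingers": 0.3, "linear": [0, -0.003, 0], "twist": 0}, {"fingers": 0.3, "linear": [0, 0, 0], "twist": 0}, {"fingers": 0.3, "linear": [0, 0, 0], "twist": 0}])

```text
clock: 8.25
eef_pos: [408.2, 187.2, 148.8]
tool_rot: [-3.142, -0.0, 0.466]
force: [-0.0, -0.0, 0.2]
width: 25.7
gripper_force: 0.0
```

Request:
drive_tool(motion=[{"fingers": 0.35, "linear": [0, 0.003, 0], "twist": 0}, {"fingers": 0.4, "linear": [0, 0.002, 0], "twist": 0}, {"fingers": 0.4, "linear": [0, 0, 0], "twist": 0}, {"fingers": 0.4, "linear": [0, 0, 0], "twist": 0}])

```text
clock: 8.58
eef_pos: [410.7, 182.1, 148.8]
tool_rot: [3.141, 0.0, 0.465]
force: [0.5, 0.3, 0.7]
width: 34.1
gripper_force: 0.0
```

```bash
python3 - <<'E'
from h import *
d=shot('wrist','w5'); s=monitor.read_state(); print(s['eef_pos'],s['force'],s['width'])
E
```

```text
[410.62269744 182.23454483 148.80481616] [0.19805613 0.56483971 0.25571382] 33.77525646719353
```

View pics/w5.png

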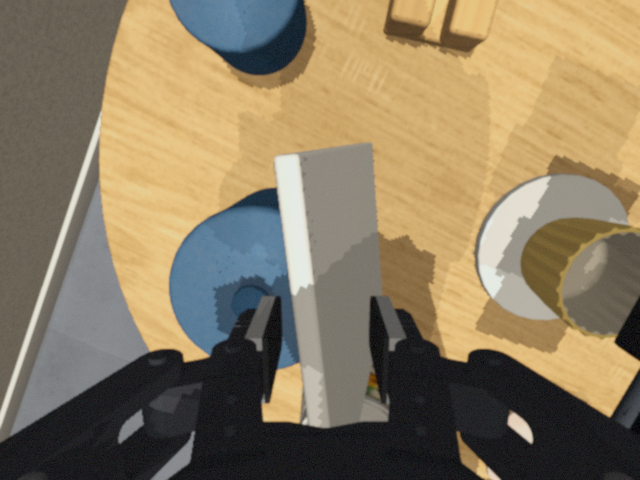

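The wrist picture shows the board's white face visible, leaning left onto the lid of the canister. Its top edge runs from (288,156) to (315,420), and both fingers (columns 275 and 375) are clear of it. I withdraw upwards, then verify the lean by numbers.

Request:
drive_tool(motion=[{"fingers": 0.4, "linear": [0, 0, -0.01], "twist": 0}, {"fingers": 0.4, "linear": [0, 0, -0.02], "twist": 0}, {"fingers": 0.4, "linear": [0, 0, -0.035], "twist": 0}, {"fingers": 0.4, "linear": [0, 0, -0.04], "twist": 0}, {"fingers": 0.4, "linear": [0, 0, -0.04], "twist": 0}])

```text
clock: 9.05
eef_pos: [409.7, 182.3, 295.2]
tool_rot: [-3.141, 0.002, 0.466]
force: [1.6, 0.1, 0.3]
width: 34.1
gripper_force: 0.0
```

Request:
drive_tool(motion=[{"fingers": 1.0, "linear": [0, 0, -0.04], "twist": 0}, {"fingers": 1.0, "linear": [0, 0.02, -0.02], "twist": -0.12}, {"fingers": 1.0, "linear": [0, 0.02, 0], "twist": -0.12}, {"fingers": 1.0, "linear": [0, 0, 0], "twist": -0.12}, {"fingers": 1.0, "linear": [0, 0, 0], "twist": -0.12}])

```text
clock: 9.47
eef_pos: [431.2, 146.7, 354.3]
tool_rot: [3.14, -0.0, 0.949]
force: [0.0, 1.2, -0.2]
width: 85.4
gripper_force: 0.0
```

```bash
python3 - <<'E'
from h import *
W=load('w5')
print('far top',onz(W,288,156,178),'far bottom',onz(W,371,144,1))
s=monitor.read_state(); print(s['eef_pos'],s['tool_rot'],s['qpos'])
from scipy.optimize import least_squares
for n in('top0','t6'):
    if n=='t6': shot('top',n)
    C=load(n); hsv=cv2.cvtColor(C[0],cv2.COLOR_BGR2HSV); m=cv2.inRange(hsv,(95,90,20),(125,255,255))
    M=np.zeros_like(m);M[315:400,205:280]=m[315:400,205:280]
    k=max(cv2.findContours(M,0,1)[0],key=cv2.contourArea)[:,0]
    x,y,w,h=cv2.boundingRect(k); print(n,x,y,w,h, k[k[:,0]<x+6].mean(0), k[k[:,1]>y+h-5].mean(0))
E
```

```text
far top [461.18958929 219.37036022 178.        ] far bottom [483.55196756 182.58601774   1.        ]
[431.18893329 146.68295277 354.27371449] [ 3.14044729e+00 -4.84007602e-04  9.48923723e-01] [ 9.01425534e-04  2.35094790e-01 -4.89432852e-01  1.83824407e+00
  1.24265661e-01  1.09720378e+00 -1.15572380e+00]
top0 214 323 54 65 [215.72727273 349.        ] [244.         385.47619048]
t6 214 323 54 65 [215.59375 349.5    ] [244.         385.52380952]
```

The canister has not moved, and the lean works out at about 0.2 rad. Next is the stand.

Request:
drive_tool(motion=[{"fingers": 1.0, "linear": [0, 0, 0], "twist": -0.11}, {"fingers": 1.0, "linear": [0, 0, 0], "twist": -0.11}, {"fingers": 1.0, "linear": [0, 0, 0], "twist": -0.11}, {"fingers": 1.0, "linear": [0, 0, 0], "twist": -0.11}, {"fingers": 1.0, "linear": [0, 0, 0], "twist": -0.11}])

```text
clock: 9.93
eef_pos: [430.3, 148.0, 353.7]
tool_rot: [-3.141, 0.0, 1.499]
force: [-0.1, -1.1, -0.5]
width: 85.8
gripper_force: 0.0
```

Request:
drive_tool(motion=[{"fingers": 1.0, "linear": [0, 0, 0], "twist": -0.11}, {"fingers": 1.0, "linear": [0, 0, 0], "twist": -0.11}, {"fingers": 1.0, "linear": [-0.03, 0.004, 0], "twist": 0}, {"fingers": 1.0, "linear": [-0.03, 0.004, 0], "twist": 0}, {"fingers": 1.0, "linear": [-0.03, 0.004, 0], "twist": 0}])

```text
clock: 10.35
eef_pos: [455.4, 60.0, 353.8]
tool_rot: [-3.142, 0.0, 1.715]
force: [0.1, -0.1, 0.0]
width: 85.1
gripper_force: 0.0
```

Request:
drive_tool(motion=[{"fingers": 1.0, "linear": [-0.03, 0.004, 0], "twist": 0}, {"fingers": 1.0, "linear": [-0.03, 0.004, 0], "twist": 0}, {"fingers": 1.0, "linear": [-0.03, 0.004, 0], "twist": 0}, {"fingers": 1.0, "linear": [-0.03, 0.004, 0], "twist": 0}, {"fingers": 1.0, "linear": [0, 0, 0], "twist": 0}])

```text
clock: 10.77
eef_pos: [489.5, -62.9, 353.0]
tool_rot: [-3.141, 0.003, 1.704]
force: [0.6, -0.5, 0.1]
width: 85.3
gripper_force: 0.0
```

```bash
python3 - <<'E'
from h import *
d=shot('wrist','w6'); s=monitor.read_state(); print(s['eef_pos'],s['tool_rot'],s['qpos'])
C=load('w6'); im=C[0]; hsv=cv2.cvtColor(im,cv2.COLOR_BGR2HSV)
print('pred grip top',proj(C,[502,-100,214]),'pred btns',proj(C,[502-18,-103,190]),proj(C,[502+18,-97,190]))
def comps(m,lo,hi):
    n,_,st,ce=cv2.connectedComponentsWithStats(m); return [(st[i].tolist(),ce[i].round(1).tolist()) for i in range(1,n) if lo<st[i][4]<hi]
print('orange',comps(cv2.inRange(hsv,(3,170,90),(14,255,255)),20,5000))
print('white',comps(cv2.inRange(hsv,(0,0,190),(180,45,255)),40,8000))
E
```

```text
[488.82145729 -59.28348522 353.13812307] [-3.14050591e+00  6.90513176e-04  1.70722631e+00] [ 0.45703629  0.30526588 -0.52620694  1.75377792  0.16868913  1.12837751
  0.01463163]
pred grip top [335.69795864 285.89216772] pred btns [312.63017311 276.28727046] [357.24900524 274.9475826 ]
orange [([307, 261, 7, 13, 67], [310.5, 266.6]), ([353, 261, 7, 14, 41], [356.1, 266.2])]
white [([119, 0, 71, 52, 2848], [155.3, 21.1]), ([580, 110, 60, 97, 4531], [613.9, 161.4]), ([0, 146, 7, 38, 131], [2.0, 165.9]), ([151, 155, 84, 70, 4153], [193.7, 189.3]), ([322, 158, 29, 77, 1487], [332.3, 194.6]), ([487, 193, 23, 22, 350], [498.4, 204.0]), ([457, 243, 24, 22, 396], [468.5, 253.6]), ([456, 281, 6, 13, 45], [458.8, 286.9]), ([82, 464, 16, 7, 48], [89.8, 467.0]), ([566, 467, 9, 13, 64], [569.8, 473.1])]
```

```bash
python3 - <<'E'
from h import *
C=load('w6'); im=C[0]; hsv=cv2.cvtColor(im,cv2.COLOR_BGR2HSV)
m=cv2.inRange(hsv,(2,130,40),(16,255,255))[235:330,290:380]
n,_,st,ce=cv2.connectedComponentsWithStats(m); print([(st[i]+[290,235,0,0,0]).tolist() for i in range(1,n) if st[i][4]>8])
for z in(174,206):
  for y in(-8.5,8.5): print(z,y,proj(C,[520,-98+y,z]).round(1),proj(C,[483,-103+y,z]).round(1))
v=hsv[...,2]; s=hsv[...,1]
for r in range(225,320,5): print(r,[f"{v[r,c]}/{s[r,c]}" for c in range(306,362,5)])
E
```

```text
[[305, 260, 11, 33, 266], [352, 260, 10, 32, 167]]
174 -8.5 [354.1 279.3] [310.8 279.3]
174 8.5 [357.1 260.6] [313.3 260.6]
206 -8.5 [357.  292.9] [309.4 293. ]
206 8.5 [360.4 272.5] [312.1 272.6]
225 ['67/11', '70/11', '68/4', '87/3', '233/12', '235/12', '234/13', '220/7', '59/22', '57/4', '60/21', '105/12']
230 ['66/12', '65/0', '69/18', '58/26', '209/7', '234/12', '233/13', '221/7', '55/9', '54/5', '52/5', '98/8']
235 ['69/22', '75/17', '67/8', '44/12', '182/8', '187/7', '183/6', '166/8', '52/5', '61/13', '58/13', '103/7']
240 ['68/8', '67/11', '65/12', '42/6', '183/10', '185/10', '178/9', '164/12', '56/14', '67/11', '70/11', '111/9']
245 ['66/12', '67/11', '35/44', '28/27', '102/13', '87/9', '75/14', '69/15', '18/43', '64/16', '106/5', '109/9']
250 ['68/19', '67/11', '29/62', '21/109', '20/89', '21/109', '17/75', '20/26', '23/55', '70/11', '112/7', '109/7']
255 ['64/16', '74/0', '14/55', '22/116', '11/162', '17/30', '15/34', '18/128', '21/36', '41/44', '109/7', '110/5']
260 ['67/15', '99/137', '19/107', '7/182', '22/104', '19/54', '18/85', '19/27', '21/24', '29/53', '117/129', '1
[... 709 characters left out ...]
'49/10', '213/152', '218/123']
295 ['212/120', '214/118', '42/61', '29/35', '29/44', '109/9', '123/10', '61/13', '49/10', '48/16', '212/121', '220/115']
300 ['214/118', '212/120', '206/118', '187/127', '196/114', '196/121', '200/115', '187/127', '203/117', '211/116', '217/120', '217/120']
305 ['219/112', '218/112', '212/121', '211/121', '219/113', '216/118', '220/112', '210/123', '222/113', '219/114', '219/118', '215/122']
310 ['220/109', '220/112', '212/118', '212/123', '213/122', '211/121', '217/118', '215/120', '222/113', '218/118', '218/115', '216/120']
315 ['197/118', '195/127', '209/120', '215/114', '209/122', '209/121', '211/116', '212/120', '219/113', '211/118', '201/121', '190/117']
```

The buttons and the disc sit within 1-2 mm of the prediction. I centre over the grip, then descend.

Request:
drive_tool(motion=[{"fingers": 1.0, "linear": [-0.021, 0.003, 0], "twist": 0}, {"fingers": 1.0, "linear": [-0.021, 0.003, 0], "twist": 0}, {"fingers": 1.0, "linear": [0, 0, 0.03], "twist": 0}, {"fingers": 1.0, "linear": [0, 0, 0.03], "twist": 0}, {"fingers": 1.0, "linear": [0, 0, 0], "twist": 0}])

```text
clock: 11.23
eef_pos: [496.9, -95.5, 289.3]
tool_rot: [-3.132, -0.004, 1.715]
force: [-1.6, 0.2, 0.2]
width: 85.5
gripper_force: 0.0
```

```bash
python3 - <<'E'
from h import *
d=shot('wrist','w7'); s=monitor.read_state(); print(s['eef_pos'],s['tool_rot'])
p=np.array(s['eef_pos']);y=s['tool_rot'][2];D=np.array([500.5,-100])-p[:2]
print('x,y move',D@[np.cos(y),np.sin(y)],D@[np.sin(y),-np.cos(y)])
C=load('w7');hsv=cv2.cvtColor(C[0],cv2.COLOR_BGR2HSV)
print('pred disc',proj(C,[500.5,-100,214]))
m=cv2.inRange(hsv,(2,130,40),(16,255,255));n,_,st,ce=cv2.connectedComponentsWithStats(m); print([(st[i].tolist(),ce[i].round(1)) for i in range(1,n) if st[i][4]>60])
m=cv2.inRange(hsv,(0,0,90),(180,40,255));n,_,st,ce=cv2.connectedComponentsWithStats(m); print([(st[i].tolist(),ce[i].round(1)) for i in range(1,n) if st[i][4]>100 and 250<ce[i][0]<400])
E
```

```text
[498.47068139 -95.33925712 291.85808882] [-3.13574190e+00 -2.48690611e-03  1.71615406e+00]
x,y move -4.905530894988996 1.332825887431629
pred disc [332.28376132 270.8602538 ]
[([99, 230, 36, 30, 285], array([117.7, 246.1])), ([296, 242, 13, 40, 398], array([302.3, 261.9])), ([357, 242, 13, 38, 313], array([362.9, 261. ])), ([167, 272, 25, 22, 205], array([179.4, 281.7])), ([206, 313, 25, 23, 144], array([217.3, 323.5]))]
[([274, 99, 116, 154, 7539], array([342.9, 170.3])), ([273, 157, 41, 66, 1839], array([294.8, 192.5])), ([319, 259, 29, 27, 609], array([332.9, 272.1])), ([187, 283, 326, 159, 28495], array([334.6, 365.3]))]
```

Request:
drive_tool(motion=[{"fingers": 1.0, "linear": [-0.005, 0.0015, 0.02], "twist": 0}, {"fingers": 1.0, "linear": [0, 0, 0.03], "twist": 0}, {"fingers": 1.0, "linear": [0, 0, 0.03], "twist": 0}, {"fingers": 1.0, "linear": [0, 0, 0.03], "twist": 0}, {"fingers": 1.0, "linear": [0, 0, 0], "twist": 0}])

```text
clock: 11.7
eef_pos: [500.5, -100.3, 181.1]
tool_rot: [-3.135, -0.002, 1.716]
force: [-0.1, -0.3, -0.0]
width: 85.0
gripper_force: 0.0
```

Request:
drive_tool(motion=[{"fingers": 1.0, "linear": [0, 0, 0.008], "twist": 0}, {"fingers": 1.0, "linear": [0, 0, 0], "twist": 0}, {"fingers": 1.0, "linear": [0, 0, 0], "twist": 0}])

```text
clock: 11.95
eef_pos: [504.3, -101.1, 177.6]
tool_rot: [3.139, 0.001, 1.716]
force: [0.1, -0.0, -0.6]
width: 85.5
gripper_force: 0.0
```

Request:
drive_tool(motion=[{"fingers": 1.0, "linear": [0, -0.0035, 0.004], "twist": 0}, {"fingers": 1.0, "linear": [0, 0, 0], "twist": 0}, {"fingers": 1.0, "linear": [0, 0, 0], "twist": 0}])

```text
clock: 12.2
eef_pos: [499.4, -102.0, 172.5]
tool_rot: [3.141, 0.001, 1.715]
force: [-0.1, -0.3, 0.1]
width: 85.5
gripper_force: 0.0
```

Request:
drive_tool(motion=[{"fingers": 0.7, "linear": [0, 0.001, 0], "twist": 0}, {"fingers": 0.55, "linear": [0, 0, 0], "twist": 0}, {"fingers": 0.45, "linear": [0, 0, 0], "twist": 0}, {"fingers": 0.3, "linear": [0, 0, 0], "twist": 0}, {"fingers": 0.0, "linear": [0, 0, 0], "twist": 0}])

```text
clock: 12.62
eef_pos: [501.6, -101.5, 172.5]
tool_rot: [3.139, 0.0, 1.717]
force: [2.0, 1.0, 2.3]
width: 31.5
gripper_force: 60.2
```

Request:
drive_tool(motion=[{"fingers": 0.0, "linear": [0, 0, 0], "twist": 0}, {"fingers": 0.0, "linear": [0, 0, 0], "twist": 0}, {"fingers": 0.0, "linear": [0, 0, 0], "twist": 0}, {"fingers": 0.0, "linear": [0, 0, 0], "twist": 0}])

```text
clock: 12.95
eef_pos: [501.6, -101.5, 172.4]
tool_rot: [3.139, 0.001, 1.716]
force: [2.2, 0.5, 4.8]
width: 31.3
gripper_force: 60.5
```

Width is about 32 mm, so both buttons are squeezed. I pull up a little and check the force.

Request:
drive_tool(motion=[{"fingers": 0.0, "linear": [0, 0, -0.004], "twist": 0}, {"fingers": 0.0, "linear": [0, 0, -0.004], "twist": 0}, {"fingers": 0.0, "linear": [0, 0, 0], "twist": 0}, {"fingers": 0.0, "linear": [0, 0, 0], "twist": 0}])

```text
clock: 13.28
eef_pos: [501.2, -101.6, 180.1]
tool_rot: [3.14, 0.0, 1.716]
force: [4.8, -0.3, -2.7]
width: 31.2
gripper_force: 60.0
```

Only the mast's weight is on the tool (about 3 N), so it slides. I continue.

Request:
drive_tool(motion=[{"fingers": 0.0, "linear": [0, 0, -0.008], "twist": 0}, {"fingers": 0.0, "linear": [0, 0, -0.008], "twist": 0}, {"fingers": 0.0, "linear": [0, 0, -0.008], "twist": 0}, {"fingers": 0.0, "linear": [0, 0, -0.006], "twist": 0}, {"fingers": 0.0, "linear": [0, 0, 0], "twist": 0}])

```text
clock: 13.7
eef_pos: [500.7, -101.7, 211.0]
tool_rot: [3.14, 0.001, 1.715]
force: [3.9, -0.5, -2.2]
width: 31.4
gripper_force: 60.5
```

Request:
drive_tool(motion=[{"fingers": 0.0, "linear": [0, 0, -0.005], "twist": 0}, {"fingers": 0.0, "linear": [0, 0, -0.005], "twist": 0}, {"fingers": 0.0, "linear": [0, 0, -0.005], "twist": 0}, {"fingers": 0.0, "linear": [0, 0, 0], "twist": 0}])

```text
clock: 14.03
eef_pos: [500.5, -101.7, 225.7]
tool_rot: [3.141, 0.0, 1.716]
force: [3.4, -0.9, -2.4]
width: 31.7
gripper_force: 60.5
```

Past the first stop (53 mm) with no extra force. On to the second.

Request:
drive_tool(motion=[{"fingers": 0.0, "linear": [0, 0, -0.007], "twist": 0}, {"fingers": 0.0, "linear": [0, 0, -0.007], "twist": 0}, {"fingers": 0.0, "linear": [0, 0, -0.006], "twist": 0}, {"fingers": 0.0, "linear": [0, 0, -0.005], "twist": 0}, {"fingers": 0.0, "linear": [0, 0, 0], "twist": 0}])

```text
clock: 14.45
eef_pos: [500.3, -101.9, 250.7]
tool_rot: [3.141, 0.001, 1.715]
force: [4.1, -1.5, -2.7]
width: 31.3
gripper_force: 60.6
```

Request:
drive_tool(motion=[{"fingers": 0.0, "linear": [0, 0, -0.004], "twist": 0}, {"fingers": 0.0, "linear": [0, 0, -0.003], "twist": 0}, {"fingers": 0.0, "linear": [0, 0, 0], "twist": 0}, {"fingers": 0.0, "linear": [0, 0, 0], "twist": 0}])

```text
clock: 14.78
eef_pos: [500.3, -101.8, 256.9]
tool_rot: [3.141, 0.0, 1.716]
force: [4.0, -1.1, -2.6]
width: 31.4
gripper_force: 60.5
```

Request:
drive_tool(motion=[{"fingers": 0.0, "linear": [0, 0, -0.003], "twist": 0}, {"fingers": 0.0, "linear": [0, 0, 0], "twist": 0}, {"fingers": 0.0, "linear": [0, 0, 0], "twist": 0}])

```text
clock: 15.03
eef_pos: [500.3, -101.8, 259.8]
tool_rot: [-3.142, 0.0, 1.716]
force: [3.2, -2.0, -2.7]
width: 31.0
gripper_force: 60.5
```

Request:
drive_tool(motion=[{"fingers": 0.0, "linear": [0, 0, -0.0015], "twist": 0}, {"fingers": 0.0, "linear": [0, 0, 0], "twist": 0}, {"fingers": 0.0, "linear": [0, 0, 0], "twist": 0}, {"fingers": 0.0, "linear": [0, 0, 0], "twist": 0}, {"fingers": 0.0, "linear": [0, 0, 0], "twist": 0}])

```text
clock: 15.45
eef_pos: [500.3, -101.7, 261.3]
tool_rot: [-3.142, 0.0, 1.716]
force: [4.8, -1.5, -1.3]
width: 31.3
gripper_force: 60.5
```

```bash
python3 - <<'E'
from h import *
shot('scene','s8');shot('wrist','w8');shot('top','t8')
s=monitor.read_state(); print(s['clock'],s['eef_pos'],s['force'],s['width'])
# changes in scene view: table objects
a=cv2.imread('pics/s4.png');b=cv2.imread('pics/s8.png');o=cv2.imread('pics/scene0.png')
d=cv2.absdiff(b,o).max(2)>40
n,_,st,ce=cv2.connectedComponentsWithStats(d.astype('uint8'));print([(st[i].tolist()) for i in range(1,n) if st[i][4]>25])
# board edge (bright) in top view near canister
T=load('t8');hsv=cv2.cvtColor(T[0],cv2.COLOR_BGR2HSV);m=cv2.inRange(hsv,(0,0,120),(180,60,255))
n,_,st,ce=cv2.connectedComponentsWithStats(m[300:400,215:320]);print([((st[i]+[215,300,0,0,0]).tolist()) for i in range(1,n) if st[i][4]>40])
for p in([461,219,177],[345,161,177],[484,183,0],[368,125,0]):print(proj(T,p).round())
E
```

```text
15.6 [ 500.31899191 -101.66702371  261.30158421] [ 4.67298992 -2.3335231  -1.82448711] 31.312889966226255
[[428, 0, 40, 17, 299], [388, 21, 93, 213, 8670], [327, 194, 86, 58, 2495], [230, 225, 136, 161, 4708], [328, 235, 76, 56, 2167], [431, 252, 53, 59, 1643], [339, 286, 29, 36, 210], [392, 294, 25, 45, 281], [378, 329, 11, 9, 44], [555, 378, 84, 76, 1964], [633, 385, 7, 11, 43], [624, 433, 16, 35, 288], [634, 468, 6, 12, 45], [616, 472, 11, 6, 31]]
[[233, 300, 63, 67, 796], [309, 300, 11, 33, 289], [283, 380, 37, 20, 604]]
[226. 286.]
[264. 351.]
[258. 316.]
[291. 370.]
```

```bash
python3 - <<'E'
from h import *
for n in('scene0','s8'):
    C=load(n);m=(C[0].max(2)<45).astype('uint8')
    m[:, :300]=0;m[:,412:]=0;m[:190]=0;m[320:]=0
    k=max(cv2.findContours(cv2.morphologyEx(m,2,np.ones((5,5))),0,1)[0],key=cv2.contourArea)[:,0]
    l=k[k[:,0].argmin()];b=k[k[:,1].argmax()];t=k[k[:,1].argmin()];print(n,'L',l,'B',b,'T',t)
    for z in(160,245,250):print(z,onz(C,*map(float,l),z).round(),onz(C,*map(float,b),z).round(), np.linalg.norm(onz(C,*map(float,l),z)-onz(C,*map(float,b),z)).round(1))
E
```

```text
scene0 L [331 243] B [380 287] T [351 230]
160 [547.  70. 160.] [414.  58. 160.] 132.7
245 [481. 113. 245.] [367. 102. 245.] 114.2
250 [477. 115. 250.] [364. 104. 250.] 113.1
s8 L [331 208] B [385 253] T [352 195]
160 [626.  18. 160.] [471.   3. 160.] 156.5
245 [549.  67. 245.] [415.  55. 245.] 134.6
250 [545.  70. 250.] [412.  58. 250.] 133.3
```

The mast is out about 88-89 mm, confirmed by the phone's rise in the scene view, with the foot unmoved. I hand in.

```bash
python3 -c "
from cell import ctrl
print(ctrl.finish_job())"
```

```text
the job is handed in; nothing more can be done
None
```

The job is handed in, no verdict shown: the board leans on the large canister at about 0.2 rad, white face to the cup and let go, and the arm is holding the mast about 88–89 mm out by its grip. The foot and canister measured unmoved, and I saw nothing else disturbed.

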